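# Put the canister away behind the lift-up door

### The arm

A 6-joint arm with a two-finger parallel gripper is mounted at the origin on the work surface. World frame = base frame: x ahead of the robot, y to its left, z up, the work surface at z = 0. Lengths are in m, angles in rad, forces in N, time in s.
With the tool pointing down it reaches from about 0.35 to 0.725 m from the base axis. Payload 4.3 kg.
Tool frame: the origin (TCP) lies at the very end of the fingers, on their centre line; the grasp point (between the pads) lies 19 mm behind it (grip_point_offset is the distance from the TCP to the grasp point, in m); z points along the fingers, y is the direction in which the jaws open and shut (so a half turn about z gives the same grasp; the last joint's range is limited). The gripper opens to 85 mm and grips with 20 to 120 N. Pads are 22 mm wide; open, the fingers measure 114 mm over their backs; the gripper's body (76 mm by 85 mm) begins 54 mm behind the grasp point. The pads swing forward as they close: fully open they stand 13 mm farther back than shut.
Start: joints at [-1.446, 0.377, 0.081, 1.274, 0, 1.46], TCP at [0.134, -0.559, 0.231] pointing down, gripper open.
Joint ranges: [-2.72, 2.72], [-0.84, 1.66], [-1.02, 1.22], [-1.77, 2.12], [-1.37, 1.28], [-3.14, 3.14]. Speed limits (rad/s): [2.57, 2.57, 3.14, 3.14, 3.14, 3.14].

### API

Orientations are given as a unit quaternion [x, y, z, w].
In Python, from cell import get_obs, capture, hand_in, grip_point_offset gives the robot as it stands.
- The arm moves only by the tool arm_command, never from a script. Its argument "plan" is a list of rows, each a list of 2 entries, a list of its own where there are three numbers: the shift along the tool's x, y, z each as a share of 0.12 m, from -1 to 1, then the turn, a rotation vector about the tool's x, y, z each as a share of 90 degrees, from -1 to 1. A call has 1 to 10 rows; each row is the pose to reach, as a shift and turn from the pose commanded when the call began, along the tool's axes at that moment; what a row does not reach only later rows make up. A row lasts 1/12 s, in which the tool goes at most 41.7 mm and 7.16 degrees, less where a joint would pass 70% of its speed; a pose out of reach is approached as far as the arm can. A call with a number of a shift or a turn outside -1 to 1 is refused whole. A call with a gripper value outside its range is refused whole. "grip" is the opening, from -1 (shut) to 1 (fully open), set as the call begins (left out, the last holds). The fingers move at their own pace and stop on an object; "newtons" is the grip in N (left out, the last holds). Time passes only in rows, so rows that repeat a pose let the fingers close. It gives the time, the measured TCP pose, the force and the opening at its end, in the units of the state.
- get_obs(): the state, without advancing time (a new reading comes with each control period).
- capture(name): name is "scene" or "top" or "wrist"; returns a dict with "image" (480x640x3 uint8, red, green, blue), "mtx" (3x3 intrinsics, pixels), "dist" ([k1, k2, p1, p2, k3] as OpenCV has them; the pictures are not rectified), "xyz" and "orientation" of the camera in the world. Camera axes: x right, y up, looking along -z (the intrinsics and any distortion apply to the point x, -y, -z); pixel columns grow to the right and rows downward; lengths in m; the calibration is good to about 2 mm. A picture is of the moment at which its call begins. There is no depth.
- hand_in(): hands the job in, once; it reports no verdict.
The state is a dict: "t": time; "joints": joint angles; "qvel": joint speeds; "tau": joint torques, N m; "tool_pos": TCP position; "tcp_rot": TCP orientation; "contact_force": force on the tool from outside, world axes, zero at the start; "ft_torque": the same for the moment, N m; "gripper_width": finger opening in m.
Only numpy, scipy, OpenCV 4.12 (cv2) and the standard library are available. Lean on these libraries where they do the work, as an engineer would, in place of code of your own. Each camera call takes 0.05 s, during which the arm holds its last target. There are 200 camera calls.

### The job

Put the round canister away in the sloping-front cupboard: raise the lift-up door by its handle until its stay catches and holds it up, then push the canister along the counter until it stands right inside. Then press the paddle of the catch on top of the cupboard to unlock the door, let it come down and push it fully shut. Leave the other things on the counter where they are and do not tip the canister.

Things in the scene. Friction and masses are not known exactly. Their poses are not given: they have to be found in the camera images.
- cupboard: White countertop cupboard, fixed, no bottom: things slide in along the counter. 340 mm wide (320 inside), 220 high. Origin on the counter below the door's hinge line, mid-width; x from front to back, y along the hinge, z up. Back panel's inner face at x = +130 mm. The sloping front runs from the hinge down and forward, 40 degrees off vertical, to x = -185 mm; side walls fill it.
- door_hinge (a point): Middle of the door's hinge line on the cupboard's top front edge, x = 0, z = 220 mm in its frame; the hinge runs along its y. The door is a white panel 340 mm wide, 12 thick, 215 from hinge to lower edge, outer face 14 mm outward of the sloping front's line. Locked up, its lower edge is 290 mm above the counter, 200 mm in front of the hinge.
- door (a joint): Lift-up door, rad: 0 shut, grows as it rises, stop at 1.33; may start slightly ajar. 4 to 6 N along its swing at the handle raise it. Past about 1.25 the catch drops behind its pin; let go, it settles locked at about 1.21. Let go below that, it sinks slowly (damped, about 0.6 rad/s). Unlocked, it sinks to about 0.2 in 3 to 4 s and stays ajar; pushed shut along its swing (2 to 3 N) it stays shut.
- handle_mid (a point): Middle of the black bar handle on the door's outer face; moves with it. Round bar 14 mm thick, 124 long, parallel to the hinge, a post at each end, 29 mm clear of the panel; its axis is 190 mm down the door from the hinge and 50 mm outward of the hinge. Shut, it lies 160 mm in front of the hinge line at z = 107 mm.
- release (a joint): Catch, rad: 0 at rest (locking), to 0.45 as its paddle is pressed down (2 to 4 N); springs back. A steel rocker on the middle of the cupboard's top: nose to the front, paddle to the back, pivot 55 mm behind the hinge line at z = 268 mm. From about 0.25 the nose is clear and the raised door sinks; hold it down until the door is below about 1.0.
- paddle_top (a point): Centre of the paddle's upper face: steel pad 46 mm (front to back) by 60 mm, 8 mm thick, at rest 100 mm behind the hinge line and 294 mm above the counter; fully pressed it is about 19 mm lower.
- canister_mid (a point): Centre (half-way up) of the round lidded metal canister with a wooden lid, 102 mm across, 85 mm high, 0.3 to 0.65 kg, standing on the counter in front of the cupboard; too wide to grasp, it slides when pushed low down. The shut door clears it when its centre is less than 60 mm in front of the hinge line.
- bowl: Bystander: black bowl, 120 mm across, 50 mm high. Origin at the centre of its underside.
- tongs: Bystander: steel serving tongs lying flat, 220 mm long. Origin at the centre of its underside.
Not all that is in view belongs to the job. What is shaped like the part that bears canister_mid but blue or pink is not meant.

How it is judged:
On the way, in this order (a step that is already met when the one before it is completed fails the run):
1. the door is raised to where its stay locks (value of joint door above 1.18 rad), for 0.2 s.
2. the canister stands inside while the stay holds the door up (x of canister_mid in the frame of cupboard between -0.062 and 0.085 m and y of canister_mid in the frame of cupboard between -0.115 and 0.115 m and height (world z) of canister_mid below 0.052 m and angle between canister_mid's own z axis and vertical below 0.1 rad and value of joint door above 1.15 rad), for 0.2 s.
3. the paddle is pressed to unlock the raised door (value of joint release above 0.12 rad and value of joint door above 0.9 rad).
At the end, for the whole second after the job is handed in: The door is shut (within 0.05 rad), the catch is back at rest, and the canister stands upright (within 0.1 rad) on the counter inside the cupboard, its centre no more than 62 mm in front of the hinge line (x of canister_mid in the frame of cupboard between -0.062 and 0.085 m and y of canister_mid in the frame of cupboard between -0.115 and 0.115 m and height (world z) of canister_mid below 0.052 m and angle between canister_mid's own z axis and vertical below 0.1 rad and value of joint door below 0.05 rad and value of joint release below 0.06 rad); the robot touches nothing.
It fails at once if the bowl or the tongs are moved by more than 40 mm (distance of any of bowl, tongs from where it was at the start of the episode above 0.04 m).
It fails at once if the canister is tipped (over 0.4 rad) (angle between canister_mid's own z axis and vertical above 0.4 rad).
It also fails if it takes over 72 s, if anything falls off the work surface, if the arm or the gripper's body presses on something with over 40 N, if the wrist force passes 120 N, or if a joint passes its speed limit or range.

## Working session

There is one attempt and no reset: what is moved stays moved. The work goes in short steps, Python scripts to look and compute and a tool call to move; the robot and the scene stay as the last step left them, time stands still between calls to the robot, and variables do not carry over. Pictures are saved under pics/ and viewed, about 8 in all and at most 12, crops included, and the job is handed in when it is done.

Besides the shell and the picture viewer there is one more tool, called as name(argument=value, ...) on one line, values as JSON. arm_command: Moves the arm, as the interface text tells. Shift numbers are shares of 0.12 m and turn numbers shares of 90 degrees, none past 1 either way. Its arguments: {"type":"object","properties":{"plan":{"type":"array","items":{"type":"array"}},"grip":{"type":"number"},"newtons":{"type":"number"}},"required":["plan"]}

```bash
mkdir -p pics
python3 - <<'E'
from cell import *
import cv2
for n in ("scene","top"):
    c=capture(n); cv2.imwrite(f"pics/{n}0.png",c["image"][:,:,::-1]); print(n,c["mtx"].tolist(),c["dist"],c["xyz"],c["orientation"])
print(get_obs())
E
```

```text
scene [[455.91279365166787, 0.0, 322.1244209548879], [0.0, 455.91279365166787, 244.7386330015765], [0.0, 0.0, 1.0]] [-0.09273753  0.          0.          0.          0.        ] [ 1.35363833 -0.56503529  0.98906023] [0.38570637 0.18356177 0.38783786 0.81677259]
top [[612.9439824896552, 0.0, 320.3088809664355], [0.0, 612.9439824896552, 245.9502170409048], [0.0, 0.0, 1.0]] [-0.0798875  0.         0.         0.         0.       ] [0.29410918 0.04488421 1.72406268] [ 0.0777737  -0.07346762 -0.69411975  0.71186483]
{'t': 0.1, 'joints': array([-1.44630967e+00,  3.77988189e-01,  7.97307687e-02,  1.27439384e+00,
       -1.73968248e-05,  1.46051717e+00]), 'qvel': array([ 0.00021904,  0.00032553,  0.00352319,  0.00032881,  0.00042175,
       -0.00108566]), 'tau': array([ 1.12665799e-03, -4.64691854e+01,  2.70583677e+01,  1.20394706e-02,
       -3.79288567e-04, -6.02454321e-06]), 'tool_pos': array([ 0.13369093, -0.55862412,  0.23044422]), 'tcp_rot': array([ 9.93118105e-01,  1.17113486e-01, -1.52866339e-05, -9.27382781e-04]), 'contact_force': array([ 0.24802862,  0.88502313, -0.12115611]), 'ft_torque': array([ 0.01307304, -0.00921768, -0.03675474]), 'gripper_width': 0.08533312584848814}
```

View pics/scene0.png

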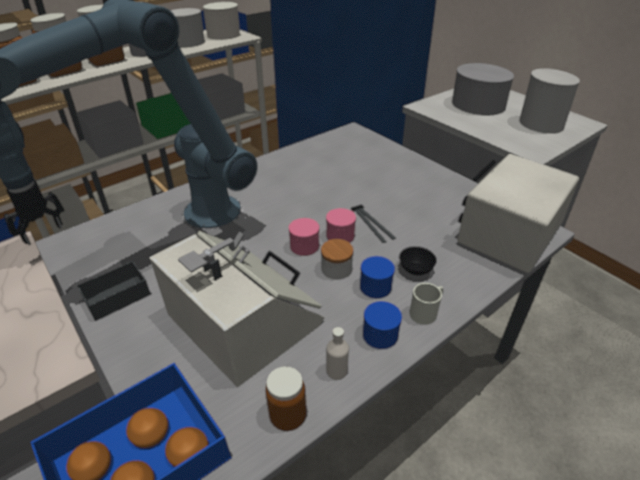

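View pics/top0.png

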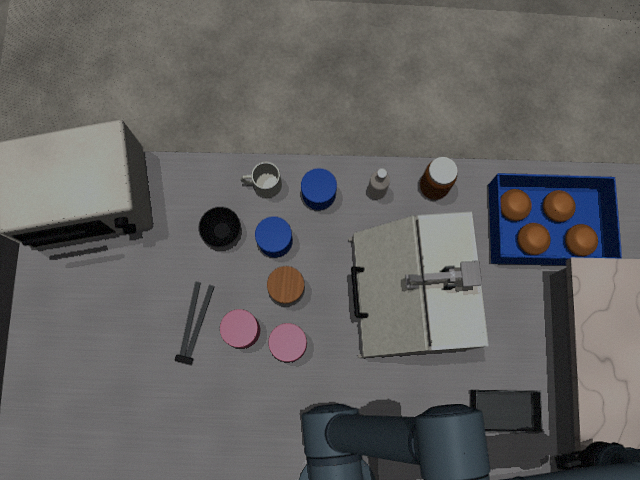

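The scene shows one wooden-lidded metal canister: scene (337,258), top (286,285). The blue cans at top (319,189) and (273,237) and the pink cans at (239,328) and (287,343) are the look-alikes. The cupboard is at top (415–487, 212–350), with its front facing image left. I'll enlarge the top view to confirm.

```bash
python3 - <<'E'
import cv2
a=cv2.imread("pics/top0.png")[200:365,225:500]
cv2.imwrite("pics/crop1.png",cv2.resize(a,(0,0),fx=2.9,fy=2.9,interpolation=cv2.INTER_CUBIC))
E
cat > h.py <<'E'
import numpy as np,cv2
from scipy.spatial.transform import Rotation as R
from cell import *
def ray(c,uv):
    p=cv2.undistortPoints(np.array([[uv]],float),c["mtx"],c["dist"])[0,0]
    d=R.from_quat(c["orientation"]).as_matrix()@np.array([p[0],-p[1],-1]); return np.array(c["xyz"]),d
def atz(c,uv,z):
    o,d=ray(c,uv); return (o+d*(z-o[2])/d[2])
def proj(c,P):
    q=R.from_quat(c["orientation"]).as_matrix().T@(np.array(P,float).reshape(-1,3)-c["xyz"]).T
    q=(q.T*[1,-1,-1]); return cv2.projectPoints(q,np.zeros(3),np.zeros(3),c["mtx"],c["dist"])[0][:,0]
E
```

```text
(no output)
```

View pics/crop1.png

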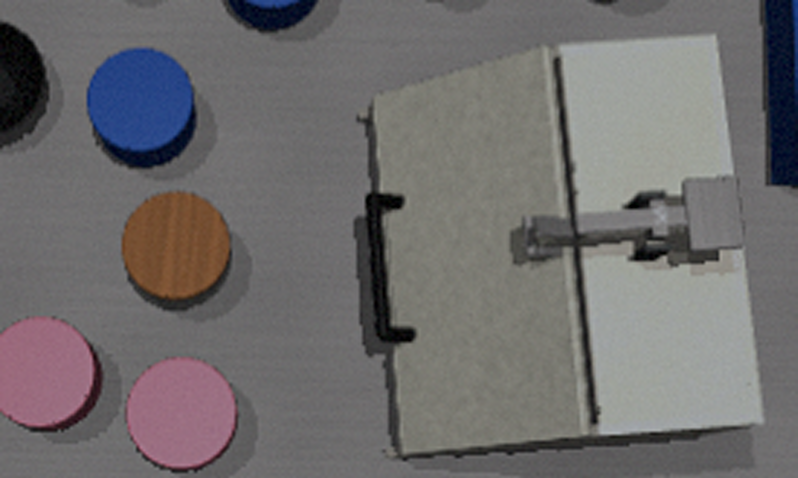

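The crop confirms the wooden-lid canister at top (285.7,284.8). Other points: handle middle at (355,292), paddle centre at (470.5,273.4), rear top corners at (471.9,212.1) and (488.1,345.9).

Run:
```python
from h import *
c=capture("top");s=capture("scene")
f=lambda n,uv,z:print(n,atz(c,uv,z).round(4))
can=atz(c,(285.7,284.8),.085)
f("can",(285.7,284.8),.085)
A=atz(c,(471.9,212.1),.22);B=atz(c,(488.1,345.9),.22);C=atz(c,(417.4,215.5),.22);D=atz(c,(430.2,349),.22)
print(A,B,C,D,np.linalg.norm(A-B),np.linalg.norm(C-D),np.linalg.norm(A-C))
f("paddle",(470.5,273.4),.294)
for z in(.107,.12,.13,.14):f("handle",(355.3,292),z)
for n,uv in dict(pk1=(287,342.5),pk2=(239.5,328.5),bl1=(273.5,236),bl2=(318.5,188)).items(): f(n,uv,.085)
# yaw of y axis from B..A line (y axis: points +-)
u=((A-B)+(C-D))[:2];u/=np.linalg.norm(u)
# x axis front to back ~ -y world ; y axis = z cross x
x=np.array([u[1],-u[0]]);print("yaw x",np.degrees(np.arctan2(x[1],x[0])))
M=((A+B)/2)[:2];pd=atz(c,(470.5,273.4),.294)[:2]
print("mid back",M,"paddle in backmid frame",(pd-M)@x,(pd-M)@np.array([-x[1],x[0]]))
for back in(.13,.135,.14,.142):
    O=M-back*x;y=np.array([-x[1],x[0]])
    print(back,O,"paddle",(pd-O)@x,(pd-O)@y,"can",(can[:2]-O)@x,(can[:2]-O)@y, "lid in scene",proj(s,[*can[:2],.085]))
```

```text
can [0.541  0.1503 0.085 ]
[ 0.71935477 -0.32630716  0.22      ] [ 0.38174549 -0.35775888  0.22      ] [ 0.70667768 -0.18647026  0.22      ] [ 0.37149028 -0.21547749  0.22      ] 0.33907114196118476 0.33644020727331725 0.14041035182055797
paddle [ 0.5474 -0.3006  0.294 ]
handle [ 0.523  -0.0368  0.107 ]
handle [ 0.5211 -0.0362  0.12  ]
handle [ 0.5197 -0.0357  0.13  ]
handle [ 0.5183 -0.0352  0.14  ]
pk1 [0.3865 0.1411 0.085 ]
pk2 [0.42   0.2693 0.085 ]
bl1 [0.6755 0.1889 0.085 ]
bl2 [0.8163 0.0688 0.085 ]
yaw x -84.86507083035009
mid back [ 0.55055013 -0.34203302] paddle in backmid frame -0.041593465055171024 0.0005735872192496102
0.13 [ 0.53891494 -0.21255475] paddle 0.08840653494482897 0.0005735872192496449 can -0.36117492021212555 0.03452888036957814 lid in scene [[335.59437419 248.38516344]]
0.135 [ 0.53846743 -0.20757482] paddle 0.09340653494482896 0.0005735872192495651 can -0.35617492021212555 0.03452888036957807 lid in scene [[335.59437419 248.38516344]]
0.14 [ 0.53801992 -0.20259489] paddle 0.09840653494482897 0.0005735872192495963 can -0.35117492021212554 0.034528880369578095 lid in scene [[335.59437419 248.38516344]]
0.142 [ 0.53784092 -0.20060291] paddle 0.10040653494482896 0.0005735872192495876 can -0.34917492021212554 0.03452888036957808 lid in scene [[335.59437419 248.38516344]]
```

Estimated cupboard frame: origin ≈ (0.538, -0.201), x axis at yaw -84.9°. The paddle check gives (0.100, 0.001), which matches the description. The canister is at (-0.349, 0.034). Next I'll lift clear and cross over at z ≈ 0.47.

arm_command(plan=[[[0, 0, -1], [0, 0, 0]], [[0, 0, -1], [0, 0, 0]], [[0, 0, -1], [0, 0, 0]], [[0, 0, -1], [0, 0, 0]]], grip=-0.3)

```text
t: 0.53
tool_pos: [0.1341, -0.5613, 0.3593]
tcp_rot: [0.993, 0.117, 0.0, 0.006]
contact_force: [-0.2, -0.1, 1.0]
gripper_width: 0.0385
```

arm_command(plan=[[[0, 0, -1], [0, 0, 0]], [[0, 0, -1], [0, 0, 0]], [[0, 0, -1], [0, 0, 0]], [[0, 0, -1], [0, 0, 0]]])

```text
t: 0.87
tool_pos: [0.1337, -0.5587, 0.4745]
tcp_rot: [0.993, 0.117, 0.0, 0.002]
contact_force: [0.5, -1.2, 1.0]
gripper_width: 0.0299
```

arm_command(plan=[[[0.88, -0.92, 0], [0, 0, 0]], [[0.88, -0.92, 0], [0, 0, 0]], [[0.88, -0.92, 0], [0, 0, 0]], [[0.88, -0.92, 0], [0, 0, 0]], [[0.88, -0.92, 0], [0, 0, 0]]])

```text
t: 1.28
tool_pos: [0.2129, -0.4229, 0.4731]
tcp_rot: [0.993, 0.119, 0.001, 0.001]
contact_force: [-0.1, -0.7, 0.9]
gripper_width: 0.0299
```

arm_command(plan=[[[0.88, -0.92, 0], [0, 0, 0]], [[0.88, -0.92, 0], [0, 0, 0]], [[0.88, -0.92, 0], [0, 0, 0]], [[0.88, -0.92, 0], [0, 0, 0]], [[0.88, -0.92, 0], [0, 0, 0]]])

```text
t: 1.7
tool_pos: [0.2893, -0.2918, 0.4723]
tcp_rot: [0.993, 0.12, 0.001, 0.0]
contact_force: [-0.3, -0.4, 0.6]
gripper_width: 0.0298
```

arm_command(plan=[[[0.88, -0.92, 0], [0, 0, 0]], [[0.88, -0.92, 0], [0, 0, 0]], [[0.88, -0.92, 0], [0, 0, 0]], [[0.88, -0.92, 0], [0, 0, 0]], [[0.88, -0.92, 0], [0, 0, 0]]])

```text
t: 2.12
tool_pos: [0.3666, -0.1604, 0.4713]
tcp_rot: [0.993, 0.12, 0.001, -0.001]
contact_force: [-0.2, -0.4, 0.5]
gripper_width: 0.0301
```

arm_command(plan=[[[0.88, -0.92, 0], [0, 0, 0]], [[0.88, -0.92, 0], [0, 0, 0]], [[0.88, -0.92, 0], [0, 0, 0]], [[0.88, -0.92, 0], [0, 0, 0]], [[0.88, -0.92, 0], [0, 0, 0]]])

```text
t: 2.53
tool_pos: [0.444, -0.029, 0.4701]
tcp_rot: [0.993, 0.12, -0.0, -0.001]
contact_force: [-1.6, -0.3, 0.3]
gripper_width: 0.0299
```

arm_command(plan=[[[0.88, -0.92, 0], [0, 0, 0]], [[0.88, -0.92, 0], [0, 0, 0]], [[0.88, -0.92, 0], [0, 0, 0]], [[0.88, -0.92, 0], [0, 0, 0]], [[0.88, -0.92, 0], [0, 0, 0]]])

```text
t: 2.95
tool_pos: [0.5214, 0.1028, 0.4685]
tcp_rot: [0.993, 0.119, -0.002, -0.001]
contact_force: [0.5, -0.2, -0.6]
gripper_width: 0.0298
```

```bash
cat >> h.py <<'E'
X=np.array([.0896,-.996,0]);Y=np.array([.996,.0896,0]);Z=np.array([0,0,1.]);O=np.array([.538,-.201,0])
def Rt(pitch,flip=1):  # tool z = cos(p)X - sin(p)Z, tool x = Y*flip ; pitch deg down
    p=np.radians(pitch); z=np.cos(p)*X-np.sin(p)*Z; x=flip*Y; return np.c_[x,np.cross(z,x),z]
def W(x,y,z): return O+x*X+y*Y+z*Z
def C(P): d=np.asarray(P)-O; return np.array([d@X,d@Y,d[2]])
def moves(targets):
    "targets: list of (pos,R); prints shares, each relative to the previous one's pose"
    o=get_obs(); p=o["tool_pos"]; r=R.from_quat(o["tcp_rot"]).as_matrix()
    print("now",C(p).round(4),"pitch",np.degrees(np.arcsin(-r[2,2])).round(1),"F",o["contact_force"].round(1),"j",o["joints"].round(2))
    for P,Q in targets:
        print("shift",(r.T@(P-p)/.12).round(3),"turn",(R.from_matrix(r.T@Q).as_rotvec()/(np.pi/2)).round(3)); p,r=P,Q
E
python3 - <<'E'
from h import *
a=np.radians(35.2-3); hx,hz=-.196*np.cos(a),.22-.196*np.sin(a)
print(hx,hz)
def at(x,z,pitch,back): # tcp such that grasp point = (x,z) minus back along tool
    q=Rt(pitch); return W(x,0,z)+q[:,2]*(.019-back),q
moves([at(hx,hz,45,.2),at(hx,hz,45,.1),at(hx,hz,45,0.03)])
E
```

```text
-0.16585386056100254 0.11555624989013692
now [-0.3041  0.0107  0.4685] pitch 89.8 F [ 0.5 -0.2 -0.6] j [0.07 0.4  0.75 1.92 0.   2.98]
shift [-0.095  0.074  1.875] turn [-0.5   -0.035  0.09 ]
shift [0.    0.    0.833] turn [ 0.  0. -0.]
shift [0.    0.    0.583] turn [ 0.  0. -0.]
```

Wrist roll is near its limit (2.98 of 3.14). I'll turn the tool about half a turn the other way, which leaves an equivalent grasp.

arm_command(plan=[[[0, 0, 0], [0, 0, -0.636]], [[0, 0, 0], [0, 0, -0.636]], [[0, 0, 0], [0, 0, -0.636]], [[0, 0, 0], [0, 0, -0.636]], [[0, 0, 0], [0, 0, -0.636]], [[0, 0, 0], [0, 0, -0.636]], [[0, 0, 0], [0, 0, -0.636]], [[0, 0, 0], [0, 0, -0.636]]])

```text
t: 3.62
tool_pos: [0.5193, 0.0982, 0.4712]
tcp_rot: [0.814, 0.58, -0.0, 0.001]
contact_force: [-0.2, -0.5, -0.1]
gripper_width: 0.0298
```

arm_command(plan=[[[0, 0, 0], [0, 0, -0.636]], [[0, 0, 0], [0, 0, -0.636]], [[0, 0, 0], [0, 0, -0.636]], [[0, 0, 0], [0, 0, -0.636]], [[0, 0, 0], [0, 0, -0.636]], [[0, 0, 0], [0, 0, -0.636]], [[0, 0, 0], [0, 0, -0.636]], [[0, 0, 0], [0, 0, -0.636]]])

```text
t: 4.28
tool_pos: [0.5193, 0.0982, 0.4712]
tcp_rot: [0.437, 0.899, -0.001, 0.0]
contact_force: [-0.1, -0.4, 0.4]
gripper_width: 0.0301
```

arm_command(plan=[[[0, 0, 0], [0, 0, -0.636]], [[0, 0, 0], [0, 0, -0.636]], [[0, 0, 0], [0, 0, -0.636]], [[0, 0, 0], [0, 0, -0.636]], [[0, 0, 0], [0, 0, -0.636]], [[0, 0, 0], [0, 0, -0.636]], [[0, 0, 0], [0, 0, -0.636]], [[0, 0, 0], [0, 0, -0.636]]])

```text
t: 4.95
tool_pos: [0.5192, 0.0982, 0.4712]
tcp_rot: [-0.047, 0.999, -0.001, -0.0]
contact_force: [-0.0, -0.1, 1.6]
gripper_width: 0.0299
```

arm_command(plan=[[[0, 0, 0], [0.5, 0, 0]], [[0, 0, 0], [0.5, 0, 0]], [[0, 0, 0], [0.5, 0, 0]], [[0, 0, 0], [0.5, 0, 0]], [[0, 0, 0], [0.5, 0, 0]], [[0, 0, 0], [0.5, 0, 0]], [[0, 0, 0], [0.5, 0, 0]], [[0, 0, 0], [0.5, 0, 0]]])

```text
t: 5.62
tool_pos: [0.5194, 0.1008, 0.4683]
tcp_rot: [-0.044, 0.922, -0.384, 0.014]
contact_force: [0.1, -0.3, -0.1]
gripper_width: 0.0298
```

```bash
sed -i 's/flip=1/flip=-1/' h.py
cat >> h.py <<'E'
def at(x,z,pitch,back,y=0): # tcp such that grasp point = (x,y,z) minus back along tool
    q=Rt(pitch); return W(x,y,z)+q[:,2]*(.019-back),q
E
python3 - <<'E'
from h import *
a=np.radians(35.2-3); hx,hz=-.196*np.cos(a),.22-.196*np.sin(a)
moves([at(hx,hz,45,.2),at(hx,hz,45,.1),at(hx,hz,45,0.06)])
E
```

```text
now [-0.3022  0.0085  0.4683] pitch 44.8 F [ 0.1 -0.3 -0.1] j [ 0.46  0.59  0.77  2.11 -0.72  0.5 ]
shift [0.057 1.28  1.369] turn [-0.002 -0.002  0.004]
shift [-0.    -0.     0.833] turn [-0. -0. -0.]
shift [0.    0.    0.333] turn [-0. -0. -0.]
```

```bash
cat >> h.py <<'E'
def Rt(pitch,psi=20,flip=-1):
    p=np.radians(pitch); z=np.cos(p)*X-np.sin(p)*Z; x=flip*Y
    return np.c_[x,np.cross(z,x),z]@R.from_euler('y',flip*psi,degrees=True).as_matrix()
def at(x,z,pitch,back,y=0,psi=20):
    q=Rt(pitch,psi); return W(x,y,z)+q[:,2]*(.019-back),q
def hp(a): # handle point at door angle a (rad)
    b=np.radians(35.2)-a; return -.196*np.cos(b),.22-.196*np.sin(b)
E
python3 - <<'E'
from h import *
h=hp(.05)
moves([at(*h,45,.2),at(*h,45,.13),at(*h,45,.07)])
E
```

```text
now [-0.3022  0.0085  0.4683] pitch 44.8 F [ 0.1 -0.3 -0.1] j [ 0.46  0.59  0.77  2.11 -0.72  0.5 ]
shift [0.573 1.284 1.466] turn [-0.001 -0.225  0.004]
shift [-0.    -0.     0.583] turn [-0.  0. -0.]
shift [-0.   0.   0.5] turn [-0.  0. -0.]
```

arm_command(plan=[[[0.2, 0.4, 0.5], [0, -0.225, 0]], [[0.2, 0.4, 0.5], [0, -0.225, 0]], [[0.2, 0.4, 0.5], [0, -0.225, 0]], [[0.2, 0.4, 0.5], [0, -0.225, 0]], [[0.2, 0.4, 0.5], [0, -0.225, 0]]])

```text
t: 6.03
tool_pos: [0.4952, 0.0875, 0.3939]
tcp_rot: [-0.108, 0.905, -0.369, 0.18]
contact_force: [0.1, 0.6, 0.3]
gripper_width: 0.0301
```

Run:
```python
from h import *
h=hp(.05)
moves([at(*h,45,.2),at(*h,45,.13),at(*h,45,.06)])
```

```text
now [-0.2912 -0.0168  0.3939] pitch 41.5 F [0.1 0.6 0.3] j [ 0.52  0.13 -0.1   1.28 -0.84  0.25]
shift [0.689 0.902 0.774] turn [-0.     0.004 -0.   ]
shift [-0.    -0.     0.583] turn [-0.  0. -0.]
shift [-0.     0.     0.583] turn [-0.  0. -0.]
```

arm_command(plan=[[[0.69, 0.9, 0.77], [0, 0, 0]], [[0.69, 0.9, 0.77], [0, 0, 0]], [[0.69, 0.9, 0.77], [0, 0, 0]], [[0.69, 0.9, 0.77], [0, 0, 0]], [[0.69, 0.9, 0.77], [0, 0, 0]], [[0.69, 0.9, 0.77], [0, 0, 0]]])

```text
t: 6.53
tool_pos: [0.4493, 0.078, 0.2365]
tcp_rot: [-0.108, 0.905, -0.371, 0.177]
contact_force: [0.8, 1.5, 0.6]
gripper_width: 0.03
```

arm_command(plan=[[[0, 0, 0.58], [0, 0, 0]], [[0, 0, 0.58], [0, 0, 0]], [[0, 0, 0.58], [0, 0, 0]], [[0, 0, 0.58], [0, 0, 0]]])

```text
t: 6.87
tool_pos: [0.4824, 0.0364, 0.1946]
tcp_rot: [-0.105, 0.905, -0.369, 0.182]
contact_force: [-0.4, 0.0, -0.2]
gripper_width: 0.0298
```

Run:
```python
from h import *
h=hp(.05)
moves([at(*h,45,.06),at(*h,45,.03),at(*h,45,0)])
c=capture("wrist"); cv2.imwrite("pics/w1.png",c["image"][:,:,::-1])
for a in (0.02,.06,.1,.15):
  x,z=hp(a); print(a,proj(c,[W(x,-.062,z),W(x,0,z),W(x,.062,z)]).round(1).tolist())
```

```text
now [-0.2414 -0.0341  0.1946] pitch 41.4 F [-0.4  0.  -0.2] j [ 0.43  0.15 -0.63  0.64 -0.84  0.12]
shift [0.05  0.022 0.614] turn [-0.001  0.004 -0.004]
shift [-0.   -0.    0.25] turn [-0.  0. -0.]
shift [-0.    0.    0.25] turn [-0.  0. -0.]
0.02 [[322.1, 133.5], [322.0, 220.9], [321.8, 287.7]]
0.06 [[319.4, 138.5], [319.6, 227.3], [319.8, 294.7]]
0.1 [[316.0, 143.7], [316.7, 234.0], [317.2, 301.9]]
0.15 [[310.7, 150.6], [312.2, 242.7], [313.3, 311.2]]
```

View pics/w1.png

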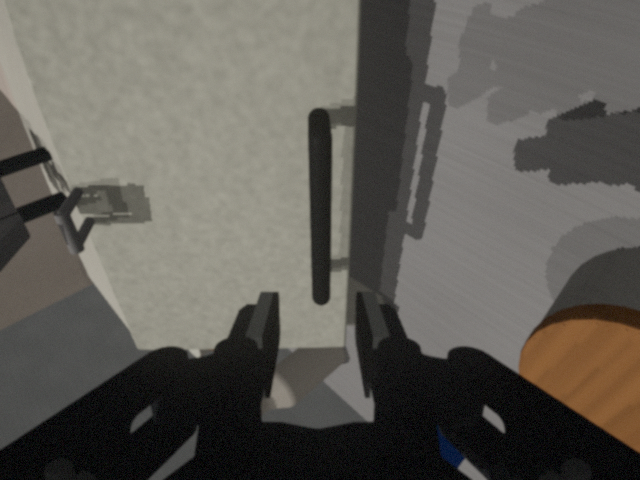

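The wrist view shows the bar from (319,108) to (321,306), longer than predicted (about 139 to 295). I'll solve for the handle from the wrist and top views together.

Run:
```python
from h import *
from scipy.optimize import least_squares
c=capture("wrist");t=capture("top");s=capture("scene")
o=get_obs();r=R.from_quat(o["tcp_rot"]).as_matrix()
print("tcp px",proj(c,o["tool_pos"]), c["mtx"].tolist(),c["dist"],C(c["xyz"]))
U=lambda yaw:np.array([np.cos(yaw),np.sin(yaw),0])
W1=np.array([[319,110],[321,304.]]);T=np.array([[354.3,269],[357.4,315.5]])
def f(p,use):
    m=p[:3];u=U(p[3]);E=[m-u*.062,m+u*.062];e=[]
    if 'w' in use:e.append(proj(c,E)-W1)
    if 't' in use:e.append(proj(t,E[::-1])-T)
    if 's' in use:e.append(proj(s,m)-np.array([[281.5,268]]))
    return np.r_[np.concatenate(e).ravel(),(p[3]-.09)*100]
for use in('w','wt'):
    q=least_squares(f,[.52,-.036,.12,.09],args=(use,));print(use,q.x.round(4),C(q.x[:3]).round(4),q.fun.round(1))
img=s["image"][205:325,180:330,::-1];cv2.imwrite("pics/s1.png",cv2.resize(img,(0,0),fx=5,fy=5,interpolation=cv2.INTER_CUBIC))
for a in(.02,.1,.2):x,z=hp(a);print(a,proj(s,[W(x,-.062,z),W(x,.062,z)]).round(1).tolist())
print(proj(s,[W(0,-.17,.22),W(0,.17,.22),W(.142,-.17,.22),W(.142,.17,.22),W(.1,0,.294)]).round(1).tolist())
```

```text
tcp px [[320.06189039 309.44711109]] [[397.45374528043106, 0.0, 317.118411257004], [0.0, 397.45374528043106, 240.6413306834938], [0.0, 0.0, 1.0]] [-0.0901224  0.         0.         0.         0.       ] [-0.31946775 -0.15026124  0.27128561]
w [ 0.4917 -0.0102  0.1437  0.0966] [-0.1941 -0.029   0.1437] [ 0.3 -0.  -0.5  0.   0.7]
wt [ 0.5012 -0.0207  0.133   0.1146] [-0.1829 -0.0205  0.133 ] [-2.1  6.2 -0.  -6.9 -7.1  6.4 -5.5  6.9  2.5]
0.02 [[268.1, 255.3], [296.1, 275.9]]
0.1 [[270.0, 250.6], [298.1, 271.0]]
0.2 [[271.8, 244.6], [300.2, 264.9]]
[[194.8, 233.7], [273.3, 297.8], [148.4, 257.2], [223.1, 330.6], [191.5, 259.3]]
```

View pics/s1.png

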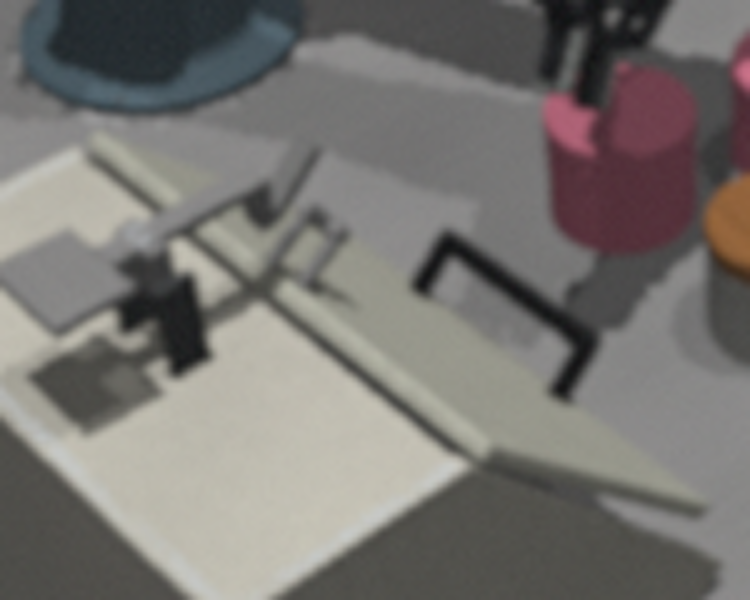

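Run:
```python
from h import *
c=capture("wrist")
def dp(d,n,a,y): # d down door, n outward of hinge
    ang=np.radians(50)-a; return W(-d*np.cos(ang)-n*np.sin(ang),y,.22-d*np.sin(ang)+n*np.cos(ang))
a=.06
print("hinge +y",proj(c,dp(0,.014,a,.17)),"low +y",proj(c,dp(.215,.014,a,.17)),"handle",proj(c,[dp(.19,.05,a,-.062),dp(.19,.05,a,.062)]), C(dp(.19,.05,a,0)),hp(a))
print("low edge other",proj(c,[dp(.215,.014,a,0),dp(.215,.014,a,-.1)]))
print("lid",proj(c,[.541,.1503,.085]), "post foot",proj(c,[dp(.19,.014,a,-.058),dp(.19,.014,a,.058)]))
o=get_obs();r=R.from_quat(o["tcp_rot"]).as_matrix();rc=R.from_quat(c["orientation"]).as_matrix()
print("cam in tool",r.T@(np.array(c["xyz"])-o["tool_pos"]),"\n",(r.T@rc).round(3))
```

```text
hinge +y [[128.63624929 349.45817462]] low +y [[341.29390185 346.44512658]] handle [[317.17858634 139.86924888]
 [317.36229993 295.11169519]] [-1.66951011e-01  3.12250226e-17  1.16415149e-01] (np.float64(-0.16664697529357714), np.float64(0.11682642961735844))
low edge other [[349.54122882 199.76423038]
 [356.819724    57.12923156]]
lid [[598.96719938 394.43964139]] post foot [[315.53385556 124.33126577]
 [316.02989424 260.86225866]]
cam in tool [ 0.07021328 -0.00027703 -0.14269467] 
 [[-0.     0.96   0.28 ]
 [ 1.     0.001 -0.002]
 [-0.002  0.28  -0.96 ]]
```

Cross-bar alignment agrees within about 2 mm: door corners match the prediction, and the bar is at column 320 against a predicted 317. I'll advance onto the bar.

arm_command(plan=[[[0.05, 0.02, 0.2], [0, 0, 0]], [[0.05, 0.02, 0.4], [0, 0, 0]], [[0.05, 0.02, 0.55], [0, 0, 0]], [[0.05, 0.02, 0.7], [0, 0, 0]], [[0.05, 0.02, 0.7], [0, 0, 0]]])

```text
t: 7.53
tool_pos: [0.5071, -0.0174, 0.1309]
tcp_rot: [-0.108, 0.906, -0.369, 0.179]
contact_force: [-0.2, -0.2, 0.1]
gripper_width: 0.0299
```

Run:
```python
from h import *
moves([at(*hp(.06),45,.0)])
c=capture("wrist"); cv2.imwrite("pics/w2.png",c["image"][:,:,::-1])
```

```text
now [-0.1856 -0.0143  0.1309] pitch 41.6 F [-0.2 -0.2  0.1] j [ 0.29  0.2  -0.78  0.29 -0.8  -0.08]
shift [-0.044 -0.029  0.382] turn [-0.     0.002  0.   ]
```

View pics/w2.png

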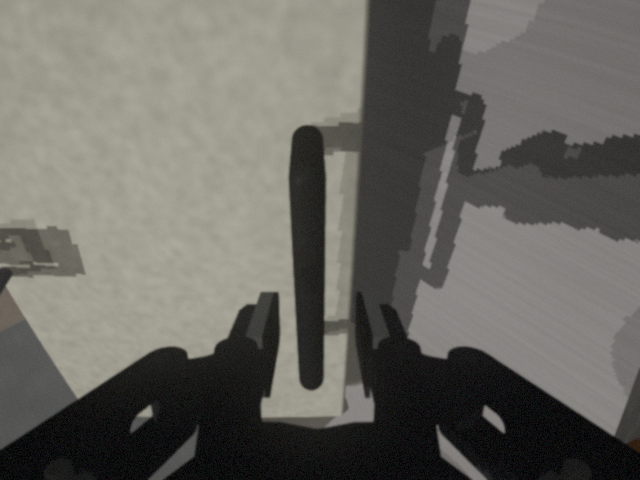

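The bar lies between the open fingers, axis at about column 308 against a finger centre of 317. I'll advance 46 mm with the small computed correction.

arm_command(plan=[[[-0.02, -0.02, 0.13], [0, 0, 0]], [[-0.04, -0.03, 0.26], [0, 0, 0]], [[-0.04, -0.03, 0.37], [0, 0, 0]], [[-0.04, -0.03, 0.37], [0, 0, 0]]])

```text
t: 7.92
tool_pos: [0.5303, -0.0453, 0.1062]
tcp_rot: [-0.108, 0.906, -0.369, 0.179]
contact_force: [-0.5, 0.7, -0.8]
gripper_width: 0.0294
```

Run:
```python
from h import *
moves([at(*hp(.06),45,.0)]+[at(*hp(a),45-8*(a/1.29),.0) for a in (.3,.6,.9,1.15,1.31)])
```

```text
now [-0.1557  0.0063  0.1062] pitch 41.5 F [-0.5  0.7 -0.8] j [ 0.21  0.26 -0.81  0.12 -0.78 -0.19]
shift [0.006 0.002 0.021] turn [-0.     0.003 -0.   ]
shift [-0.126 -0.139 -0.345] turn [ 0.019 -0.    -0.007]
shift [-0.133 -0.302 -0.364] turn [ 0.019  0.    -0.007]
shift [-0.092 -0.412 -0.253] turn [ 0.019  0.    -0.007]
shift [-0.038 -0.396 -0.105] turn [ 0.016  0.    -0.006]
shift [-0.004 -0.263 -0.011] turn [ 0.01   0.    -0.004]
```

arm_command(plan=[[[-0.02, -0.02, -0.05], [0, 0, 0]], [[-0.04, -0.04, -0.1], [0, 0, 0]], [[-0.06, -0.07, -0.16], [0, 0, 0]], [[-0.08, -0.09, -0.22], [0.01, 0, 0]], [[-0.1, -0.12, -0.28], [0.02, 0, 0]], [[-0.12, -0.14, -0.33], [0.02, 0, 0]]], grip=-0.48)

```text
t: 8.42
tool_pos: [0.5275, -0.0243, 0.1476]
tcp_rot: [-0.108, 0.9, -0.381, 0.181]
contact_force: [-0.2, 4.9, -3.3]
gripper_width: 0.0224
```

arm_command(plan=[[[-0.02, -0.05, -0.06], [0, 0, 0]], [[-0.04, -0.1, -0.12], [0, 0, 0]], [[-0.07, -0.15, -0.18], [0.01, 0, 0]], [[-0.09, -0.2, -0.24], [0.01, 0, 0]], [[-0.11, -0.25, -0.3], [0.02, 0, 0]], [[-0.13, -0.3, -0.36], [0.02, 0, 0]]])

```text
t: 8.92
tool_pos: [0.5262, -0.0102, 0.2017]
tcp_rot: [-0.108, 0.897, -0.388, 0.183]
contact_force: [-4.0, 27.7, -6.4]
gripper_width: 0.0219
```

Run:
```python
from h import *
moves([at(*hp(.6),42,.0)]+[at(*hp(a),45-8*(a/1.29),.0) for a in (.9,1.15,1.31)])
```

```text
now [-0.1911  0.0054  0.2017] pitch 39.2 F [-4.  27.7 -6.4] j [ 0.31  0.15 -0.64  0.48 -0.85 -0.07]
shift [ 0.001 -0.069  0.033] turn [ 0.005  0.007 -0.008]
shift [-0.094 -0.41  -0.258] turn [ 0.027  0.    -0.01 ]
shift [-0.038 -0.396 -0.105] turn [ 0.016  0.    -0.006]
shift [-0.004 -0.263 -0.011] turn [ 0.01   0.    -0.004]
```

There's a 28 N outward force, so the fingertips are probably bearing on the panel. I'll back off 10 mm along the tool.

arm_command(plan=[[[0, 0, -0.05], [0, 0, 0]], [[0, -0.02, -0.09], [0, 0, 0]], [[0, -0.02, -0.09], [0, 0, 0]]])

```text
t: 9.17
tool_pos: [0.5228, -0.0098, 0.2156]
tcp_rot: [-0.104, 0.894, -0.395, 0.184]
contact_force: [-0.7, 5.7, -1.0]
gripper_width: 0.0222
```

Run:
```python
from h import *
moves([at(*hp(.6),42,.01)]+[at(*hp(a),45-8*(a/1.29),.01) for a in (.9,1.15,1.31)])
c=capture("wrist"); cv2.imwrite("pics/w3.png",c["image"][:,:,::-1])
```

```text
now [-0.1918  0.002   0.2156] pitch 38.3 F [-0.7  5.7 -1. ] j [ 0.32  0.14 -0.62  0.53 -0.87 -0.04]
shift [0.004 0.014 0.037] turn [-0.006  0.006 -0.011]
shift [-0.094 -0.407 -0.258] turn [ 0.027  0.    -0.01 ]
shift [-0.038 -0.394 -0.105] turn [ 0.016  0.    -0.006]
shift [-0.004 -0.262 -0.011] turn [ 0.01   0.    -0.004]
```

View pics/w3.png

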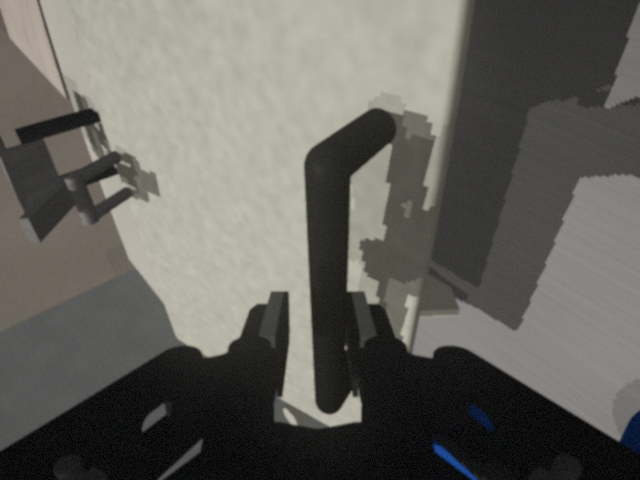

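Five or so newtons now, and the bar is caged between the pads (about (330,330)). Continue the arc.

arm_command(plan=[[[-0.02, -0.06, -0.05], [0, 0, 0]], [[-0.03, -0.13, -0.09], [0, 0, 0]], [[-0.05, -0.19, -0.12], [0.01, 0, 0]], [[-0.06, -0.26, -0.16], [0.01, 0, 0]], [[-0.08, -0.32, -0.19], [0.02, 0, 0]], [[-0.09, -0.39, -0.22], [0.02, 0, 0]]])

```text
t: 9.72
tool_pos: [0.5225, -0.0208, 0.2679]
tcp_rot: [-0.101, 0.888, -0.41, 0.184]
contact_force: [0.0, 5.0, -1.2]
gripper_width: 0.0223
```

Run:
```python
from h import *
moves([at(*hp(.9),39.5,.01)]+[at(*hp(a),45-8*(a/1.29),.01) for a in (1.1,1.2,1.31)])
```

```text
now [-0.1809  0.0007  0.2679] pitch 36.6 F [ 0.   5.  -1.2] j [ 0.31  0.09 -0.55  0.64 -0.9  -0.06]
shift [-0.024 -0.008 -0.006] turn [-0.     0.003 -0.019]
shift [-0.033 -0.313 -0.092] turn [ 0.014  0.    -0.005]
shift [-0.007 -0.163 -0.02 ] turn [ 0.006  0.    -0.002]
shift [-0.001 -0.18  -0.003] turn [ 0.007  0.    -0.003]
```

arm_command(plan=[[[-0.02, -0.07, -0.02], [0, 0, 0]], [[-0.03, -0.15, -0.05], [0, 0, 0]], [[-0.05, -0.22, -0.07], [0.01, 0, 0]], [[-0.06, -0.3, -0.1], [0.01, 0, 0]], [[-0.06, -0.38, -0.11], [0.02, 0, 0]], [[-0.06, -0.46, -0.12], [0.02, 0, 0]]])

```text
t: 10.22
tool_pos: [0.5252, -0.0462, 0.3213]
tcp_rot: [-0.097, 0.88, -0.425, 0.186]
contact_force: [0.8, 3.0, -1.3]
gripper_width: 0.0223
```

Run:
```python
from h import *
moves([at(*hp(1.2),37.6,.01)]+[at(*hp(a),45-8*(a/1.29),.01) for a in (1.25,1.31)])
s=capture("scene");cv2.imwrite("pics/s2.png",cv2.resize(s["image"][150:330,130:370,::-1],(0,0),fx=3.2,fy=3.2,interpolation=cv2.INTER_CUBIC))
def dp(d,n,a,y):
    ang=np.radians(50)-a; return W(-d*np.cos(ang)-n*np.sin(ang),y,.22-d*np.sin(ang)+n*np.cos(ang))
for a in(.9,1.0,1.1,1.2,1.3): print(a,((proj(s,[dp(.215,.014,a,.17),dp(.215,.002,a,-.17),dp(.19,.05,a,.062)])-[130,150])*3.2).round(0).tolist())
```

```text
now [-0.1553  0.0012  0.3213] pitch 34.7 F [ 0.8  3.  -1.3] j [ 0.27  0.03 -0.5   0.7  -0.92 -0.12]
shift [-0.022 -0.005 -0.012] turn [-0.003  0.001 -0.028]
shift [-0.001 -0.082 -0.003] turn [ 0.004 -0.    -0.001]
shift [ 0.001 -0.098  0.001] turn [ 0.004 -0.    -0.001]
0.9 [[665.0, 320.0], [403.0, 162.0], [548.0, 240.0]]
1.0 [[662.0, 301.0], [400.0, 143.0], [541.0, 225.0]]
1.1 [[658.0, 283.0], [394.0, 126.0], [533.0, 211.0]]
1.2 [[652.0, 266.0], [387.0, 109.0], [523.0, 199.0]]
1.3 [[644.0, 251.0], [377.0, 93.0], [510.0, 188.0]]
```

View pics/s2.png

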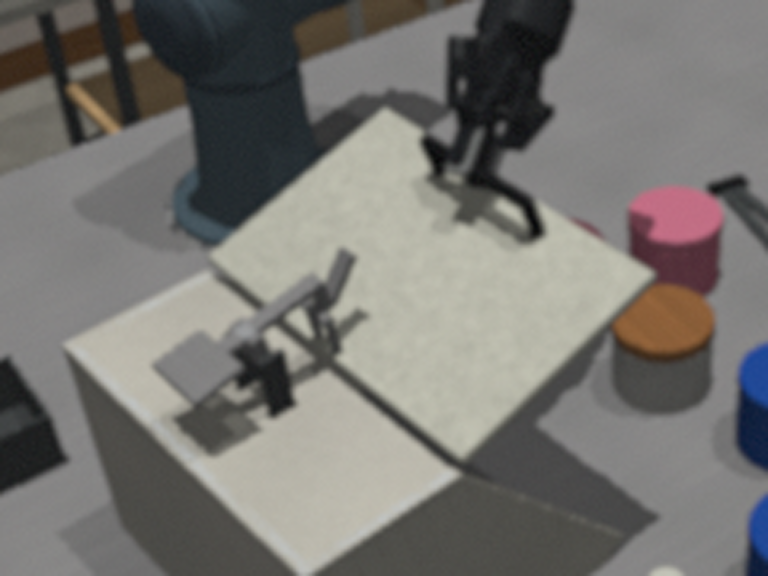

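The door corner is at (655,270), which fits about 1.18 rad. I'll raise the last stretch past 1.25.

arm_command(plan=[[[-0.01, -0.06, -0.01], [0, 0, 0]], [[-0.02, -0.12, -0.01], [0, 0, 0]], [[-0.02, -0.18, -0.01], [0, 0, 0]], [[-0.02, -0.23, -0.01], [0, 0, 0]], [[-0.02, -0.26, -0.01], [0, 0, 0]], [[-0.02, -0.26, -0.01], [0, 0, 0]], [[-0.02, -0.26, -0.01], [0, 0, 0]]])

```text
t: 10.85
tool_pos: [0.5273, -0.0637, 0.3462]
tcp_rot: [-0.097, 0.881, -0.425, 0.186]
contact_force: [2.4, 3.5, -2.2]
gripper_width: 0.0222
```

Run:
```python
from h import *
moves([at(*hp(1.31),37,.01),at(*hp(1.21),37.,.01)])
s=capture("scene")
cv2.imwrite("pics/s3.png",s["image"][:,:,::-1])
```

```text
now [-0.1377  0.0017  0.3462] pitch 34.7 F [ 2.4  3.5 -2.2] j [ 0.23 -0.01 -0.47  0.71 -0.91 -0.19]
shift [-0.012  0.069 -0.006] turn [ 0.004  0.001 -0.031]
shift [0.    0.163 0.   ] turn [-0. -0. -0.]
```

arm_command(plan=[[[0, 0.05, 0], [0, 0, 0]], [[0, 0.1, 0], [0, 0, 0]], [[0, 0.15, 0], [0, 0, 0]], [[0, 0.2, 0], [0, 0, 0]], [[0, 0.22, 0], [0, 0, 0]], [[0, 0.22, 0], [0, 0, 0]]])

```text
t: 11.4
tool_pos: [0.5266, -0.047, 0.3246]
tcp_rot: [-0.098, 0.881, -0.425, 0.185]
contact_force: [1.0, 0.2, 0.5]
gripper_width: 0.0222
```

Run:
```python
from h import *
moves([at(*hp(1.21),37.,.01)])
s=capture("scene");cv2.imwrite("pics/s4.png",cv2.resize(s["image"][150:330,130:370,::-1],(0,0),fx=3.2,fy=3.2,interpolation=cv2.INTER_CUBIC))
```

```text
now [-0.1544  0.0024  0.3246] pitch 34.7 F [1.  0.2 0.5] j [ 0.27  0.03 -0.49  0.71 -0.92 -0.13]
shift [-0.008  0.005 -0.006] turn [ 0.004  0.001 -0.029]
```

View pics/s4.png

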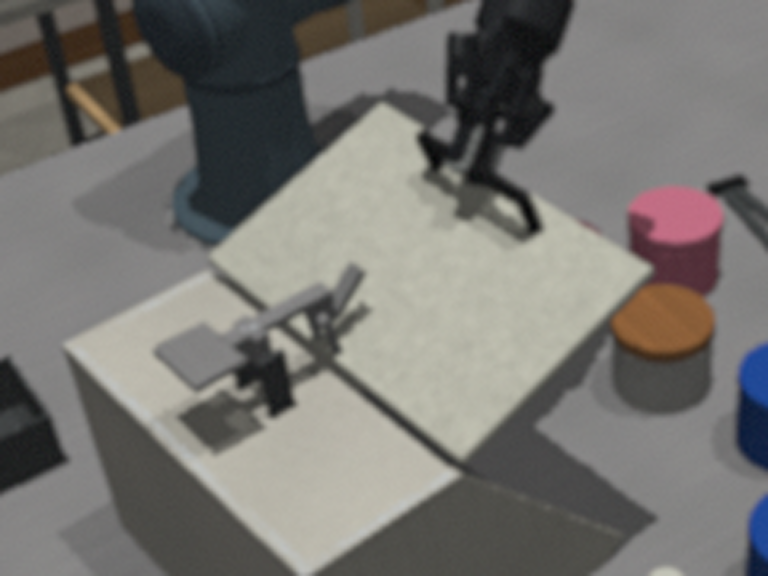

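The catch nose has dropped onto the pin, the door corner at (652,266) matches about 1.2 rad, and the tool force is near zero, so the door holds itself. Next I'll withdraw and set up the push.

arm_command(plan=[[[0, 0, -0.25], [0, 0, 0]], [[0, 0, -0.5], [0, 0, 0]], [[0, 0, -0.75], [0, 0, 0]], [[0, 0, -1], [0, 0, 0]], [[0, 0, -1], [0, 0, 0]]])

```text
t: 11.87
tool_pos: [0.4778, 0.0407, 0.3975]
tcp_rot: [-0.098, 0.88, -0.425, 0.187]
contact_force: [-0.6, -0.7, -0.4]
gripper_width: 0.0226
```

```bash
cat >> h.py <<'E'
def Rp(pitch): # jaws along Y, tool x up
    p=np.radians(pitch); z=np.cos(p)*X-np.sin(p)*Z; x=np.sin(p)*X+np.cos(p)*Z
    return np.c_[x,np.cross(z,x),z]
E
python3 - <<'E'
from h import *
q=Rp(40)
o=get_obs();p=o["tool_pos"];r=R.from_quat(o["tcp_rot"])
moves([(W(-.43,.034,.24),q),(W(-.43,.034,.02),q),(W(-.38,.034,.02),q),(W(-.05,.034,.02),q)])
E
```

```text
now [-0.2462 -0.0383  0.3975] pitch 34.7 F [-0.6 -0.7 -0.4] j [ 0.5   0.08 -0.22  1.23 -0.97  0.25]
shift [-0.622  2.003 -0.186] turn [-0.198  0.16  -1.011]
shift [-1.404  0.     1.178] turn [ 0. -0.  0.]
shift [ 0.268 -0.     0.319] turn [ 0. -0.  0.]
shift [1.768 0.    2.107] turn [ 0. -0.  0.]
```

arm_command(plan=[[[-0.5, 0.9, -0.3], [-0.099, 0.08, -0.505]], [[-0.5, 0.9, -0.3], [-0.099, 0.08, -0.505]], [[-0.5, 0.9, -0.3], [-0.099, 0.08, -0.505]], [[-0.5, 0.9, -0.3], [-0.099, 0.08, -0.505]], [[-0.5, 0.9, -0.3], [-0.099, 0.08, -0.505]], [[-0.5, 0.9, -0.3], [-0.099, 0.08, -0.505]], [[-0.5, 0.9, -0.3], [-0.099, 0.08, -0.505]]], grip=0.41)

```text
t: 12.45
tool_pos: [0.5175, 0.1505, 0.3436]
tcp_rot: [-0.418, 0.813, -0.401, -0.056]
contact_force: [-0.2, -0.4, 0.4]
gripper_width: 0.0605
```

arm_command(plan=[[[0, 0, 0], [-0.099, 0.08, -0.505]], [[0, 0, 0], [-0.099, 0.08, -0.505]], [[0, 0, 0], [-0.099, 0.08, -0.505]], [[0, 0, 0], [-0.099, 0.08, -0.505]], [[0, 0, 0], [-0.099, 0.08, -0.505]], [[0, 0, 0], [-0.099, 0.08, -0.505]], [[0, 0, 0], [-0.099, 0.08, -0.505]], [[0, 0, 0], [-0.099, 0.08, -0.505]]])

```text
t: 13.12
tool_pos: [0.5174, 0.1502, 0.3427]
tcp_rot: [0.668, -0.613, 0.31, 0.287]
contact_force: [-0.4, -0.1, -0.2]
gripper_width: 0.0602
```

Run:
```python
from h import *
q=Rp(40)
moves([(W(-.43,.034,.24),q),(W(-.43,.034,.02),q),(W(-.38,.034,.02),q),(W(-.05,.034,.02),q)])
```

```text
now [-0.3516  0.0109  0.3427] pitch 40.0 F [-0.4 -0.1 -0.2] j [ 0.56  0.66  0.49  1.91 -0.75 -0.89]
shift [-1.076 -0.191  0.048] turn [ 0.004 -0.    -0.001]
shift [-1.404  0.     1.178] turn [ 0. -0.  0.]
shift [ 0.268 -0.     0.319] turn [ 0. -0.  0.]
shift [1.768 0.    2.107] turn [ 0. -0.  0.]
```

arm_command(plan=[[[-1, -0.19, 0.05], [0, 0, 0]], [[-1, -0.19, 0.05], [0, 0, 0]], [[-1, -0.19, 0.05], [0, 0, 0]], [[-1, -0.19, 0.05], [0, 0, 0]], [[-1, -0.19, 0.05], [0, 0, 0]]])

```text
t: 13.53
tool_pos: [0.5328, 0.2249, 0.2457]
tcp_rot: [0.668, -0.612, 0.311, 0.288]
contact_force: [0.2, -0.0, -0.2]
gripper_width: 0.0604
```

arm_command(plan=[[[-0.77, 0, 0.59], [0, 0, 0]], [[-0.77, 0, 0.59], [0, 0, 0]], [[-0.77, 0, 0.59], [0, 0, 0]], [[-0.77, 0, 0.59], [0, 0, 0]], [[-0.77, 0, 0.59], [0, 0, 0]]])

```text
t: 13.95
tool_pos: [0.5324, 0.2286, 0.134]
tcp_rot: [0.667, -0.613, 0.311, 0.287]
contact_force: [0.2, 0.2, 0.0]
gripper_width: 0.0599
```

Run:
```python
from h import *
q=Rp(40)
moves([(W(-.43,.034,.02),q),(W(-.38,.034,.02),q),(W(-.05,.034,.02),q)])
c=capture("wrist"); cv2.imwrite("pics/w4.png",c["image"][:,:,::-1])
```

```text
now [-0.4284  0.0329  0.134 ] pitch 39.9 F [0.2 0.2 0. ] j [ 0.65  0.91  0.41  1.65 -0.71 -0.79]
shift [-0.737 -0.009  0.6  ] turn [ 0.003 -0.001 -0.002]
shift [ 0.268 -0.     0.319] turn [ 0. -0.  0.]
shift [1.768 0.    2.107] turn [ 0. -0.  0.]
```

View pics/w4.png

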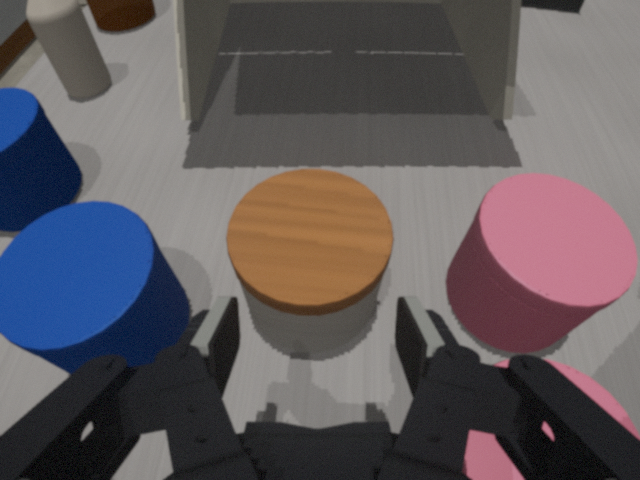

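The wooden-lidded canister (310,240) is centred between the fingers, and the pink can at lower right, about (555,440), is close to the right knuckle. I'll narrow the fingers, shift a little away from it, descend and start pushing.

arm_command(plan=[[[-0.2, -0.06, 0.15], [0, 0, 0]], [[-0.4, -0.06, 0.32], [0, 0, 0]], [[-0.6, -0.06, 0.48], [0, 0, 0]], [[-0.72, -0.06, 0.59], [0, 0, 0]], [[-0.72, -0.06, 0.59], [0, 0, 0]]], grip=0.13)

```text
t: 14.42
tool_pos: [0.5398, 0.2314, 0.0204]
tcp_rot: [0.667, -0.614, 0.311, 0.286]
contact_force: [0.5, -0.3, 0.2]
gripper_width: 0.0485
```

arm_command(plan=[[[0.06, 0, 0.08], [0, 0, 0]], [[0.13, 0, 0.15], [0, 0, 0]], [[0.19, 0, 0.23], [0, 0, 0]], [[0.26, 0, 0.31], [0, 0, 0]], [[0.32, 0, 0.38], [0, 0, 0]], [[0.39, 0, 0.46], [0, 0, 0]], [[0.45, 0, 0.54], [0, 0, 0]], [[0.51, 0, 0.61], [0, 0, 0]]])

```text
t: 15.08
tool_pos: [0.5505, 0.1381, 0.0252]
tcp_rot: [0.667, -0.615, 0.312, 0.282]
contact_force: [-0.4, 3.9, 0.5]
gripper_width: 0.0485
```

Run:
```python
from h import *
q=Rp(40)
moves([(W(-.2,.04,.02),q),(W(-.056,.04,.02),q)])
t=capture("top");cv2.imwrite("pics/t2.png",t["image"][:,:,::-1])
hsv=cv2.cvtColor(t["image"],cv2.COLOR_RGB2HSV)
m=cv2.inRange(hsv,(5,90,60),(20,255,255))[250:330,240:420]
ys,xs=np.nonzero(m);print(len(xs)); uv=(xs.mean()+240,ys.mean()+250);print(uv,C(atz(t,uv,.085)))
```

```text
now [-0.3366  0.0428  0.0252] pitch 40.2 F [-0.4  3.9  0.5] j [ 0.52  0.89  0.09  1.23 -0.77 -0.95]
shift [0.702 0.018 0.897] turn [-0.     0.002 -0.006]
shift [ 0.771 -0.     0.919] turn [ 0. -0.  0.]
1085
(np.float64(307.21751152073733), np.float64(280.9612903225806)) [-0.29093868  0.04117547  0.085     ]
```

The push works: 3.9 N, canister now at (-0.291, 0.041) in the cupboard frame. Continue.

arm_command(plan=[[[0.06, 0, 0.08], [0, 0, 0]], [[0.12, 0, 0.15], [0, 0, 0]], [[0.18, 0, 0.23], [0, 0, 0]], [[0.24, 0.01, 0.31], [0, 0, 0]], [[0.3, 0.01, 0.38], [0, 0, 0]], [[0.36, 0.01, 0.46], [0, 0, 0]], [[0.42, 0.01, 0.54], [0, 0, 0]], [[0.48, 0.02, 0.61], [0, 0, 0]], [[0.54, 0.02, 0.68], [0, 0, 0]], [[0.6, 0.02, 0.75], [0, 0, 0]]])

```text
t: 15.97
tool_pos: [0.5585, 0.0233, 0.0223]
tcp_rot: [0.667, -0.614, 0.313, 0.283]
contact_force: [-0.6, 6.1, 4.5]
gripper_width: 0.0482
```

Run:
```python
from h import *
q=Rp(40)
moves([(W(-.061,.04,.02),q)])
t=capture("top")
hsv=cv2.cvtColor(t["image"],cv2.COLOR_RGB2HSV)
m=cv2.inRange(hsv,(5,90,60),(20,255,255))[250:330,240:450]
ys,xs=np.nonzero(m);print(len(xs)); uv=(xs.mean()+240,ys.mean()+250);print(uv,C(atz(t,uv,.085)))
```

```text
now [-0.2215  0.0405  0.0223] pitch 40.1 F [-0.6  6.1  4.5] j [ 0.34  0.76 -0.17  0.93 -0.83 -1.18]
shift [ 8.470e-01 -1.000e-03  1.036e+00] turn [-0.001  0.001 -0.005]
287
(np.float64(338.2369337979094), np.float64(279.41811846689893)) [-0.20694301  0.03996542  0.085     ]
```

arm_command(plan=[[[0.07, 0, 0.07], [0, 0, 0]], [[0.13, 0, 0.14], [0, 0, 0]], [[0.19, 0, 0.21], [0, 0, 0]], [[0.25, 0, 0.28], [0, 0, 0]], [[0.31, 0, 0.35], [0, 0, 0]], [[0.37, 0, 0.42], [0, 0, 0]], [[0.43, 0, 0.49], [0, 0, 0]]])

```text
t: 16.6
tool_pos: [0.5634, -0.0554, 0.022]
tcp_rot: [0.667, -0.614, 0.312, 0.284]
contact_force: [0.3, 3.9, 0.0]
gripper_width: 0.0482
```

arm_command(plan=[[[0.06, 0, 0.07], [0, 0, 0]], [[0.12, 0, 0.14], [0, 0, 0]], [[0.18, 0, 0.21], [0, 0, 0]], [[0.24, 0, 0.28], [0, 0, 0]], [[0.3, 0, 0.35], [0, 0, 0]], [[0.36, 0, 0.42], [0, 0, 0]], [[0.42, 0, 0.49], [0, 0, 0]], [[0.42, 0, 0.49], [0, 0, 0]]])

```text
t: 17.27
tool_pos: [0.5694, -0.1344, 0.0228]
tcp_rot: [0.666, -0.615, 0.312, 0.285]
contact_force: [0.4, -0.4, -0.0]
gripper_width: 0.0483
```

Run:
```python
from h import *
q=Rp(40)
moves([(W(-.061,.04,.025),q)])
c=capture("wrist"); cv2.imwrite("pics/w5.png",c["image"][:,:,::-1])
hsv=cv2.cvtColor(c["image"],cv2.COLOR_RGB2HSV)
m=cv2.inRange(hsv,(5,80,30),(22,255,255));ys,xs=np.nonzero(m);print(len(xs),xs.min(),xs.max(),ys.min(),ys.max())
uv=((xs.min()+xs.max())/2,(ys.min()+ys.max())/2);print(uv,C(atz(c,uv,.085)))
```

```text
now [-0.0635  0.0372  0.0228] pitch 40.0 F [ 0.4 -0.4 -0. ] j [ 0.07  0.64 -0.41  0.5  -0.87 -1.59]
shift [ 0.027 -0.023  0.004] turn [ 0.002 -0.    -0.005]
53893 165 467 32 258
(np.float64(316.0), np.float64(145.0)) [-0.03611429  0.03743721  0.085     ]
```

Run:
```python
from h import *
c=capture("wrist");th=np.linspace(0,6.28,90)
for x in(-.035,-.025,-.015,-.005):
    p=proj(c,[W(x+.051*np.cos(a),.0375+.051*np.sin(a),.085) for a in th]);print(x,p.min(0).round(),p.max(0).round())
```

```text
-0.035 [147.  50.] [484. 291.]
-0.025 [155.  37.] [476. 254.]
-0.015 [162.  24.] [469. 222.]
-0.005 [168.  13.] [462. 193.]
```

View pics/w5.png

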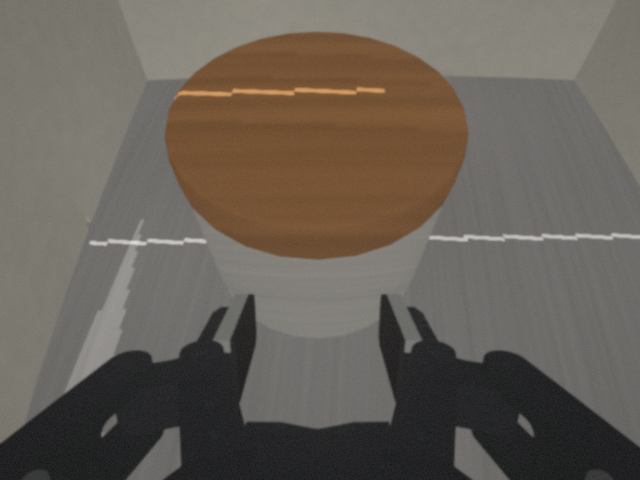

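The lid spans columns 165–467, top row 32, which puts the canister upright at about x = -0.018, y = 0.037 and well inside. I'll withdraw along the tool axis.

arm_command(plan=[[[0, 0, -0.15], [0, 0, 0]], [[0, 0, -0.35], [0, 0, 0]], [[0, 0, -0.65], [0, 0, 0]], [[0, 0, -1], [0, 0, 0]], [[0, 0, -1], [0, 0, 0]]])

```text
t: 17.78
tool_pos: [0.5631, -0.0367, 0.1032]
tcp_rot: [0.668, -0.612, 0.313, 0.283]
contact_force: [0.3, 1.2, 1.1]
gripper_width: 0.0481
```

arm_command(plan=[[[0, 0, -0.3], [0, 0, 0]], [[0, 0, -0.6], [0, 0, 0]], [[0, 0, -1], [0, 0, 0]], [[0, 0, -1], [0, 0, 0]]], grip=-1)

```text
t: 18.12
tool_pos: [0.5544, 0.0544, 0.1792]
tcp_rot: [0.668, -0.613, 0.313, 0.283]
contact_force: [0.1, 0.6, -0.2]
gripper_width: 0.0006
```

arm_command(plan=[[[0.3, 0, -0.6], [0, 0, 0]], [[0.5, 0, -0.8], [0, 0, 0]], [[0.6, 0, -0.8], [0, 0, 0]], [[0.6, 0, -0.8], [0, 0, 0]]])

```text
t: 18.45
tool_pos: [0.5527, 0.078, 0.2991]
tcp_rot: [0.667, -0.614, 0.314, 0.282]
contact_force: [0.9, 0.1, -0.2]
gripper_width: -0.0002
```

Run:
```python
from h import *
q=Rp(90)
moves([(W(-.3,.04,.44),q),(W(.1,0,.44),q),(W(.1,0,.31),q)])
s=capture("scene");cv2.imwrite("pics/s5.png",s["image"][:,:,::-1])
a=cv2.imread("pics/s4.png");b=cv2.resize(s["image"][150:330,130:370,::-1],(0,0),fx=3.2,fy=3.2,interpolation=cv2.INTER_CUBIC)
# door corner region compare with the locked picture
d=cv2.absdiff(a,b)[230:300,560:700];print("diff near door corner",d.mean(),"control",cv2.absdiff(a,b)[350:560,100:280].mean())
```

```text
now [-0.2766  0.0396  0.2991] pitch 40.1 F [ 0.9  0.1 -0.2] j [ 0.43  0.59  0.28  1.64 -0.81 -1.06]
shift [ 0.772 -0.015 -0.905] turn [-0.006 -0.555 -0.005]
shift [3.333 0.333 0.   ] turn [-0. -0. -0.]
shift [-0.     0.     1.083] turn [-0. -0. -0.]
diff near door corner 10.07030612244898 control 1.6494708994708995
```

arm_command(plan=[[[0.77, 0, -0.9], [0, -0.555, 0]], [[0.77, 0, -0.9], [0, -0.555, 0]], [[0.77, 0, -0.9], [0, -0.555, 0]], [[0.77, 0, -0.9], [0, -0.555, 0]], [[0.77, 0, -0.9], [0, -0.555, 0]], [[0.77, 0, -0.9], [0, -0.555, 0]], [[0.77, 0, -0.9], [0, -0.555, 0]], [[0.77, 0, -0.9], [0, -0.555, 0]]])

```text
t: 19.17
tool_pos: [0.5495, 0.0957, 0.4317]
tcp_rot: [0.734, -0.679, -0.0, -0.001]
contact_force: [-0.1, -1.4, -0.1]
gripper_width: 0.0003
```

arm_command(plan=[[[1, 0.1, 0], [0, 0, 0]], [[1, 0.1, 0], [0, 0, 0]], [[1, 0.1, 0], [0, 0, 0]], [[1, 0.1, 0], [0, 0, 0]]])

```text
t: 19.5
tool_pos: [0.5463, -0.0263, 0.4299]
tcp_rot: [0.734, -0.679, 0.0, 0.003]
contact_force: [0.1, 1.1, -0.5]
gripper_width: -0.0002
```

arm_command(plan=[[[1, 0.1, 0], [0, 0, 0]], [[1, 0.1, 0], [0, 0, 0]], [[1, 0.1, 0], [0, 0, 0]], [[1, 0.1, 0], [0, 0, 0]]])

```text
t: 19.83
tool_pos: [0.5444, -0.1466, 0.4292]
tcp_rot: [0.734, -0.679, -0.001, 0.003]
contact_force: [-0.2, 0.2, -0.9]
gripper_width: 0.0002
```

arm_command(plan=[[[1, 0.1, 0], [0, 0, 0]], [[1, 0.1, 0], [0, 0, 0]], [[1, 0.1, 0], [0, 0, 0]], [[1, 0.1, 0], [0, 0, 0]]])

```text
t: 20.17
tool_pos: [0.5424, -0.2671, 0.4279]
tcp_rot: [0.734, -0.679, -0.002, 0.003]
contact_force: [0.3, -0.3, -1.7]
gripper_width: -0.0001
```

Run:
```python
from h import *
q=Rp(90)
moves([(W(.1,0,.44),q),(W(.1,0,.31),q)])
c=capture("wrist"); cv2.imwrite("pics/w6.png",c["image"][:,:,::-1])
```

```text
now [ 0.0662 -0.0015  0.4279] pitch 89.6 F [ 0.3 -0.3 -1.7] j [-0.56  0.56  0.91  1.92 -0.   -2.21]
shift [ 0.281 -0.015 -0.1  ] turn [ 0.004 -0.001 -0.007]
shift [-0.     0.     1.083] turn [-0. -0. -0.]
```

arm_command(plan=[[[0.28, -0.01, 0.4], [0, 0, 0]], [[0.28, -0.01, 0.7], [0, 0, 0]], [[0.28, -0.01, 0.95], [0, 0, 0]], [[0.28, -0.01, 0.98], [0, 0, 0]], [[0.28, -0.01, 0.98], [0, 0, 0]]])

```text
t: 20.63
tool_pos: [0.5439, -0.2912, 0.3098]
tcp_rot: [0.737, -0.676, -0.006, 0.001]
contact_force: [0.4, -0.7, 1.7]
gripper_width: 0.0001
```

Run:
```python
from h import *
q=Rp(90)
moves([(W(.1,0,.294),q),(W(.1,0,.278),q)])
```

```text
now [ 0.0904 -0.0022  0.3098] pitch 89.3 F [ 0.4 -0.7  1.7] j [-0.59  0.49  0.45  1.55 -0.   -2.25]
shift [ 0.081 -0.02   0.131] turn [ 0.007  0.005 -0.002]
shift [-0.     0.     0.133] turn [-0. -0. -0.]
```

arm_command(plan=[[[0.06, 0, 0.05], [0, 0, 0]], [[0.07, 0, 0.1], [0, 0, 0]], [[0.07, 0, 0.16], [0, 0, 0]], [[0.07, 0, 0.22], [0, 0, 0]], [[0.07, 0, 0.26], [0, 0, 0]], [[0.07, 0, 0.26], [0, 0, 0]], [[0.07, 0, 0.26], [0, 0, 0]], [[0.07, 0, 0.26], [0, 0, 0]], [[0.07, 0, 0.26], [0, 0, 0]], [[0.07, 0, 0.26], [0, 0, 0]]])

```text
t: 21.47
tool_pos: [0.5478, -0.3038, 0.2835]
tcp_rot: [0.736, -0.677, 0.001, 0.0]
contact_force: [1.1, -4.1, 3.3]
gripper_width: -0.0003
```

Run:
```python
from h import *
moves([])
s=capture("scene");cv2.imwrite("pics/s6.png",cv2.resize(s["image"][150:330,130:370,::-1],(0,0),fx=3.2,fy=3.2,interpolation=cv2.INTER_CUBIC))
```

```text
now [0.1033 0.0006 0.2835] pitch 89.9 F [ 1.1 -4.1  3.3] j [-0.61  0.49  0.39  1.47 -0.   -2.26]
```

arm_command(plan=[[[0, 0, 0.04], [0, 0, 0]], [[0, 0, 0.07], [0, 0, 0]], [[0, 0, 0.07], [0, 0, 0]], [[0, 0, 0.07], [0, 0, 0]], [[0, 0, 0.07], [0, 0, 0]], [[0, 0, 0.07], [0, 0, 0]], [[0, 0, 0.07], [0, 0, 0]], [[0, 0, 0.07], [0, 0, 0]], [[0, 0, 0.07], [0, 0, 0]], [[0, 0, 0.07], [0, 0, 0]]])

```text
t: 22.35
tool_pos: [0.5478, -0.3049, 0.2764]
tcp_rot: [0.736, -0.677, 0.002, 0.001]
contact_force: [-0.3, -5.0, 9.4]
gripper_width: 0.0002
```

Run:
```python
from h import *
moves([])
s=capture("scene");b=cv2.resize(s["image"][150:330,130:370,::-1],(0,0),fx=3.2,fy=3.2,interpolation=cv2.INTER_CUBIC);cv2.imwrite("pics/s7.png",b)
a=cv2.imread("pics/s6.png");c4=cv2.imread("pics/s5.png");c4=cv2.resize(c4[150:330,130:370],(0,0),fx=3.2,fy=3.2,interpolation=cv2.INTER_CUBIC)
for n,(y,x) in dict(corner=(slice(200,340),slice(580,700)),far=(slice(80,200),slice(360,430))).items():
  print(n,"s5-s6",cv2.absdiff(a,c4)[y,x].mean().round(1),"s6-s7",cv2.absdiff(a,b)[y,x].mean().round(1))
```

```text
now [0.1043 0.0005 0.2764] pitch 89.7 F [-0.3 -5.   9.4] j [-0.61  0.49  0.36  1.44 -0.   -2.26]
corner s5-s6 37.7 s6-s7 23.0
far s5-s6 26.8 s6-s7 45.2
```

arm_command(plan=[[[0, 0, 0], [0, 0, 0]], [[0, 0, 0], [0, 0, 0]], [[0, 0, 0], [0, 0, 0]], [[0, 0, 0], [0, 0, 0]], [[0, 0, 0], [0, 0, 0]], [[0, 0, 0], [0, 0, 0]], [[0, 0, 0], [0, 0, 0]], [[0, 0, 0], [0, 0, 0]]])

```text
t: 23.07
tool_pos: [0.5478, -0.3049, 0.2764]
tcp_rot: [0.736, -0.677, 0.002, 0.001]
contact_force: [1.2, -5.6, 10.5]
gripper_width: 0.0001
```

```bash
cat >> h.py <<'E'
def dp(d,n,a,y):
    ang=np.radians(50)-a; return W(-d*np.cos(ang)-n*np.sin(ang),y,.22-d*np.sin(ang)+n*np.cos(ang))
def door(s,img=None):
    g=cv2.cvtColor(s["image"] if img is None else img,cv2.COLOR_RGB2GRAY).astype(np.float32);A=np.arange(-.05,1.36,.01);sc=[]
    ys=[*np.linspace(-.16,-.09,12),*np.linspace(.09,.16,12)]
    for a in A:
        f=lambda d:cv2.remap(g,proj(s,[dp(d,.014,a,y) for y in ys]).astype(np.float32).reshape(1,-1,2),None,cv2.INTER_LINEAR)
        sc.append(float(np.median(f(.208)-f(.224))))
    i=np.argsort(sc)[::-1][:6];return [(A[k].round(2),round(sc[k])) for k in i]
E
python3 - <<'E'
from h import *
moves([])
s=capture("scene");print(door(s))
print("ref locked",door(s,cv2.imread("pics/s5.png")[:,:,::-1]),"ref start",door(s,cv2.imread("pics/scene0.png")[:,:,::-1]))
E
```

```text
now [0.1043 0.0005 0.2764] pitch 89.7 F [ 1.2 -5.6 10.5] j [-0.61  0.49  0.36  1.44 -0.   -2.26]
[(np.float64(0.26), 37), (np.float64(0.25), 36), (np.float64(0.27), 26), (np.float64(0.24), 26), (np.float64(0.23), 14), (np.float64(0.28), 13)]
ref locked [(np.float64(1.17), 103), (np.float64(1.18), 103), (np.float64(1.16), 103), (np.float64(1.15), 101), (np.float64(1.19), 101), (np.float64(1.14), 97)] ref start [(np.float64(0.45), 5), (np.float64(0.06), 4), (np.float64(0.07), 4), (np.float64(0.44), 4), (np.float64(0.05), 2), (np.float64(0.43), 2)]
```

The door has sunk to about 0.25 rad. I'll release the paddle, rise, go round to the front and pitch the tool.

arm_command(plan=[[[0, 0, -0.3], [0, 0, 0]], [[0, 0, -0.6], [0, 0, 0]], [[0, 0, -1], [0, 0, 0]], [[0, 0, -1], [0, 0, 0]]])

```text
t: 23.45
tool_pos: [0.5475, -0.3026, 0.4008]
tcp_rot: [0.736, -0.677, 0.003, -0.001]
contact_force: [-0.4, 0.3, 0.3]
gripper_width: 0.0001
```

arm_command(plan=[[[-1, 0, -0.3], [0, 0, 0]], [[-1, 0, -0.3], [0, 0, 0]], [[-1, 0, -0.3], [0, 0, 0]], [[-1, 0, -0.3], [0, 0, 0]]])

```text
t: 23.78
tool_pos: [0.5366, -0.1769, 0.4334]
tcp_rot: [0.738, -0.674, -0.001, -0.002]
contact_force: [0.1, -0.9, 1.2]
gripper_width: 0.0
```

arm_command(plan=[[[-1, 0, 0], [0, 0, 0]], [[-1, 0, 0], [0, 0, 0]], [[-1, 0, 0], [0, 0, 0]], [[-1, 0, 0], [0, 0, 0]]])

```text
t: 24.12
tool_pos: [0.5255, -0.0578, 0.4305]
tcp_rot: [0.739, -0.674, -0.002, -0.001]
contact_force: [1.0, -0.7, 0.1]
gripper_width: -0.0001
```

arm_command(plan=[[[-1, 0, 0], [0, 0.555, 0]], [[-1, 0, 0], [0, 0.555, 0]], [[-1, 0, 0], [0, 0.555, 0]], [[-1, 0, 0], [0, 0.555, 0]], [[-1, 0, 0], [0, 0.555, 0]], [[-1, 0, 0], [0, 0.555, 0]], [[-1, 0, 0], [0, 0.555, 0]], [[-1, 0, 0], [0, 0.555, 0]]])

```text
t: 24.78
tool_pos: [0.5159, 0.058, 0.4244]
tcp_rot: [0.67, -0.608, 0.308, 0.292]
contact_force: [0.2, 1.0, -1.5]
gripper_width: -0.0001
```

Run:
```python
from h import *
q=Rp(40);c=dp(.14,.014,0,0)
moves([(c-q[:,2]*.12,q),(c-q[:,2]*.05,q),(c,q)])
s=capture("scene");print(door(s))
```

```text
now [-0.2599  0.0012  0.4244] pitch 39.7 F [ 0.2  1.  -1.5] j [ 0.43  0.51  0.47  1.92 -0.81 -1.07]
shift [-1.087 -0.022  1.632] turn [ 0.007 -0.003  0.008]
shift [0.    0.    0.583] turn [ 0. -0.  0.]
shift [ 0.    -0.     0.417] turn [ 0. -0.  0.]
[(np.float64(0.93), 21), (np.float64(0.62), 21), (np.float64(0.94), 17), (np.float64(0.99), 16), (np.float64(1.03), 16), (np.float64(1.01), 16)]
```

arm_command(plan=[[[-1, -0.02, 0.6], [0, 0, 0]], [[-1, -0.02, 0.6], [0, 0, 0]], [[-1, -0.02, 0.6], [0, 0, 0]], [[-1, -0.02, 0.6], [0, 0, 0]], [[-1, -0.02, 0.6], [0, 0, 0]]])

```text
t: 25.25
tool_pos: [0.5163, 0.0762, 0.289]
tcp_rot: [0.668, -0.613, 0.308, 0.288]
contact_force: [0.1, -0.7, 0.0]
gripper_width: -0.0002
```

arm_command(plan=[[[-0.08, 0, 0.3], [0, 0, 0]], [[-0.08, 0, 0.6], [0, 0, 0]], [[-0.08, 0, 0.9], [0, 0, 0]], [[-0.08, 0, 1], [0, 0, 0]], [[-0.08, 0, 1], [0, 0, 0]]])

```text
t: 25.67
tool_pos: [0.5242, -0.0112, 0.2084]
tcp_rot: [0.666, -0.615, 0.31, 0.286]
contact_force: [0.7, -0.5, -0.2]
gripper_width: 0.0
```

Run:
```python
from h import *
q=Rp(40);c=dp(.14,.014,0,0)
moves([(c-q[:,2]*.05,q),(c,q)])
```

```text
now [-0.1903  0.0033  0.2084] pitch 40.1 F [ 0.7 -0.5 -0.2] j [ 0.31  0.48 -0.13  1.22 -0.84 -1.23]
shift [-0.072  0.023  0.62 ] turn [ 0.005  0.001 -0.004]
shift [ 0.    -0.     0.417] turn [ 0. -0.  0.]
```

arm_command(plan=[[[-0.07, 0.02, 0.15], [0, 0, 0]], [[-0.07, 0.02, 0.3], [0, 0, 0]], [[-0.07, 0.02, 0.45], [0, 0, 0]], [[-0.07, 0.02, 0.55], [0, 0, 0]], [[-0.07, 0.02, 0.62], [0, 0, 0]], [[-0.07, 0.02, 0.68], [0, 0, 0]], [[-0.07, 0.02, 0.74], [0, 0, 0]], [[-0.07, 0.02, 0.8], [0, 0, 0]], [[-0.07, 0.02, 0.85], [0, 0, 0]], [[-0.07, 0.02, 0.9], [0, 0, 0]]])

```text
t: 26.5
tool_pos: [0.531, -0.085, 0.1337]
tcp_rot: [0.667, -0.614, 0.312, 0.284]
contact_force: [-0.1, 1.6, -0.0]
gripper_width: -0.0001
```

arm_command(plan=[[[0, 0, 0.04], [0, 0, 0]], [[0, 0, 0.08], [0, 0, 0]], [[0, 0, 0.1], [0, 0, 0]], [[0, 0, 0.12], [0, 0, 0]], [[0, 0, 0.13], [0, 0, 0]], [[0, 0, 0.13], [0, 0, 0]], [[0, 0, 0.13], [0, 0, 0]]])

```text
t: 27.08
tool_pos: [0.5296, -0.0972, 0.1217]
tcp_rot: [0.668, -0.613, 0.311, 0.286]
contact_force: [0.6, 0.0, 0.5]
gripper_width: -0.0001
```

Run:
```python
from h import *
q=Rp(40);c=dp(.14,.014,0,0)
moves([(c,q)])
```

```text
now [-0.1042  0.001   0.1217] pitch 40.0 F [0.6 0.  0.5] j [ 0.15  0.48 -0.38  0.79 -0.87 -1.47]
shift [0.019 0.008 0.022] turn [ 0.003  0.    -0.002]
```

arm_command(plan=[[[0, 0, 0.02], [0, 0, 0]], [[0, 0, 0.04], [0, 0, 0]], [[0, 0, 0.05], [0, 0, 0]], [[0, 0, 0.05], [0, 0, 0]]])

```text
t: 27.42
tool_pos: [0.5303, -0.1001, 0.1188]
tcp_rot: [0.668, -0.613, 0.311, 0.285]
contact_force: [-7.3, 16.5, 12.6]
gripper_width: 0.0002
```

Run:
```python
from h import *
q=Rp(40);c=dp(.14,.014,0,0)
moves([(c,q)])
s=capture("scene");cv2.imwrite("pics/s8.png",s["image"][:,:,::-1])
```

```text
now [-0.1011  0.0014  0.1188] pitch 40.1 F [-7.3 16.5 12.6] j [ 0.14  0.48 -0.39  0.77 -0.87 -1.49]
shift [ 0.021  0.012 -0.013] turn [ 0.002  0.001 -0.001]
```

The force rises sharply to about 21 N at the nominal shut position, so the door is seated. I'll withdraw and look.

arm_command(plan=[[[0, 0, -0.05], [0, 0, 0]], [[0, 0, -0.2], [0, 0, 0]], [[0, 0, -0.5], [0, 0, 0]], [[0, 0, -0.8], [0, 0, 0]], [[0, 0, -1], [0, 0, 0]], [[0, 0, -1], [0, 0, 0]]])

```text
t: 27.97
tool_pos: [0.5247, -0.007, 0.1981]
tcp_rot: [0.668, -0.613, 0.313, 0.284]
contact_force: [-0.0, 0.6, -0.1]
gripper_width: -0.0005
```

arm_command(plan=[[[0, 0, -0.35], [0, 0, 0]], [[0, 0, -0.7], [0, 0, 0]], [[0, 0, -1], [0, 0, 0]], [[0, 0, -1], [0, 0, 0]], [[0, 0, -1], [0, 0, 0]]])

```text
t: 28.38
tool_pos: [0.516, 0.0825, 0.2721]
tcp_rot: [0.668, -0.613, 0.311, 0.285]
contact_force: [0.0, -0.6, -0.7]
gripper_width: -0.0002
```

arm_command(plan=[[[0.7, 0, -0.8], [0, 0, 0]], [[0.7, 0, -0.8], [0, 0, 0]], [[0.7, 0, -0.8], [0, 0, 0]], [[0.7, 0, -0.8], [0, 0, 0]], [[0.7, 0, -0.8], [0, 0, 0]], [[0.7, 0, -0.8], [0, 0, 0]]])

```text
t: 28.88
tool_pos: [0.5138, 0.0999, 0.3967]
tcp_rot: [0.667, -0.614, 0.31, 0.287]
contact_force: [0.1, 0.3, -0.8]
gripper_width: 0.0001
```

Run:
```python
from h import *
moves([])
s=capture("scene");t=capture("top")
k=lambda i,x,y,w,h,f:cv2.resize(i[y:y+h,x:x+w,::-1],None,fx=f,fy=f,interpolation=cv2.INTER_CUBIC)
A=k(s["image"],140,190,200,160,2);Ao=cv2.resize(cv2.imread("pics/scene0.png")[190:350,140:340],None,fx=2,fy=2,interpolation=cv2.INTER_CUBIC)
B=cv2.resize(t["image"][150:400,170:500,::-1],(400,280));Bo=cv2.resize(cv2.imread("pics/top0.png")[150:400,170:500],(400,280))
cv2.imwrite("pics/fin.png",np.vstack([np.hstack([A,Ao]),np.hstack([B,Bo])])[:600])
for a in(0,.05,.1,.2):print(a,((proj(s,[dp(.215,.014,a,.17),dp(.19,.05,a,.062)])-[140,190])*2).round().tolist())
```

```text
now [-0.3019  0.0028  0.3967] pitch 40.0 F [ 0.1  0.3 -0.8] j [ 0.49  0.56  0.48  1.93 -0.78 -0.98]
0 [[359.0, 240.0], [311.0, 174.0]]
0.05 [[363.0, 233.0], [314.0, 168.0]]
0.1 [[367.0, 227.0], [316.0, 162.0]]
0.2 [[374.0, 213.0], [321.0, 150.0]]
```

View pics/fin.png

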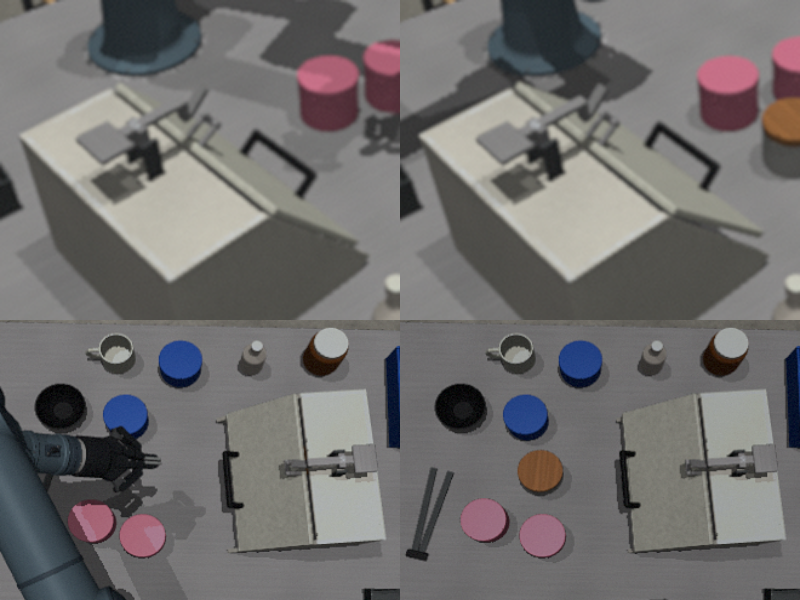

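The final picture shows the door's lower corner at (358,242); the model gives (359,240) for fully shut. The catch looks the same as at the start, the bowl and cans are unmoved, and the arm is clear. Handing in.

```bash
python3 -c "
from cell import *
print(hand_in(), get_obs()['t'])"
```

```text
the job is handed in; nothing more can be done
the job is handed in; nothing more can be done
```

The canister is inside the cupboard, the door is shut and the job is handed in at about 29 s of the 72 s allowed; no verdict was reported.

**What I did**
- I raised the door by its handle with the fingers caged around the bar, past 1.25 rad. It then held itself at about 1.2 rad with near-zero force on the tool.
- I pushed the canister in with a V of fingers; it stood upright at about x = -18 mm, y = +37 mm in the cupboard frame.
- I pressed the paddle until the door had sunk to about 0.25 rad, then pushed it shut.

**Last checks**
- **Door:** its lower corner was within 2 pixels of the fully shut prediction. The push force had risen sharply to about 21 N at the nominal shut position.
- **Catch and surroundings:** the catch looked the same as at the start, the bowl and cans were unmoved, and the arm was clear with no contact force.
- **Not seen at the end:** the canister was hidden behind the shut door. The arm covered the tongs in the last top view, but nothing had gone near them.

**What disagreed**
- **Handle length:** the bar looked about 20% longer in the wrist camera than my model predicted. I trusted the top and scene views, and the cage worked.
- **Force while lifting:** it briefly reached 28 N, probably the fingertips on the panel, so I backed off about 10 mm.
- **Door angle reading:** my edge-based estimate failed once while the gripper blocked the view. I relied on contact force and the final picture instead.

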